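# Rotate the paint tubs in the sloped lane

### The job

Take the oldest paint tub, the one at the low front end of the full sloped lane, and gently stand it upright in the small black tray. Then load the loose new tub at the high end behind the two that remain and push the row down firmly, but without ramming it, until the steel catch springs up behind the new tub and all three sit flat in the lane against the sprung stop. Do not disturb the can, the brush or the tape roll.

Things in the scene. Friction and masses are not known exactly. Their poses are not given: they have to be found in the camera images.
- lane: Sloped plywood lane floor on a fixed stand, falling 0.24 rad (14 deg) towards the robot's side. Origin: floor surface, centre line, at the face of the front stop, 45 mm over the table. x up the lane, y across, z normal to the floor. Floor from x = -20 to 220 mm. It holds just three 46 mm tubs; tubs stay put on the slope by friction. Rails: inner faces y = +-25 mm, 5 mm thick, 14 mm high over the floor.
- lane_top (a point): Point on the lane floor's centre line at its open high end, x = 220 mm in the lane frame, about 97 mm over the table; new tubs are loaded from this end or from above, just behind the row.
- stop: Sprung rubber plate across the low front end of the lane, 44 mm wide, top 20 mm over the floor, before a fixed lip of the same height (x = -14 to -20 mm). Origin: floor level, at its face to the tubs. It yields 6 mm down the lane: starts at about 4 N, fully pressed at about 8 N, then hard. Over 40 N on it is ramming.
- catch (a joint): Sprung steel plate, 14 mm wide, in mid-floor near the high end, hinged at its uphill end (lane x = 169 mm). Radians: 0 = up (tip 10 mm over the floor at x = 139 mm), 0.32 = level with the floor. A tub set on it presses it down by its weight; it springs up once the tub's rear has passed x = 137 mm, so the row (138 mm) must be pushed 1 to 4 mm into the stop.
- catch_tip (a point): Raised tip of the catch, on the centre line; where the rear of a full row is held. Pushing the row of three home takes some 5 to 12 N in all, stop spring and friction together (friction and masses vary).
- tub_1: Oldest tub, at the low front end of the lane. All four tubs are alike: closed square white plastic tub with paper label and black lid, 46 x 46 mm, 60 mm high, rigid, 0.16 to 0.26 kg. Origin: centre of the underside; z up through the lid. In the lane it stands square to the sloped floor, its z axis along the lane's z.
- tub_2: Second tub in the lane at the start, directly behind tub_1, touching or nearly: tub_1 lifted straight out drags and tips it unless tub_1 is first eased a few mm down into the sprung stop. Same shape and origin.
- tub_3: Third and rearmost tub in the lane at the start, just below the catch. Same shape and origin.
- tub_new: New tub, standing upright on the table to one side of the lane. Same shape and origin.
- tray_floor (a point): Centre of the inner floor of the small open black plastic tray, 4 mm above the table, on the other side of the lane from the new tub; fixed. Axes along the tray's sides: inside 104 mm (x) by 92 mm (y); walls 4 mm thick, top 18 mm above the table.
- can: Bystander: round paint can, 72 mm across, 85 mm high. Origin: centre of the underside.
- brush: Bystander: paint brush lying on the table. Origin: on its underside.
- tape: Bystander: roll of paper tape lying flat, 84 mm across, 24 mm high. Origin: centre of the underside.

How it is judged:
By the outcome, as a careful person would: the job done as asked, in the order asked, and still so for the second after the job is handed in, with the robot touching nothing.
It also fails if it takes over 61 s, if anything falls off the work surface, if the arm or the gripper's body presses on something with over 40 N, if the wrist force passes 120 N, or if a joint passes its speed limit or range.

### The arm

A 6-joint arm with a two-finger parallel gripper is mounted at the origin on the work surface. World frame = base frame: x ahead of the robot, y to its left, z up, the work surface at z = 0. Lengths are in m, angles in rad, forces in N, time in s.
With the tool pointing down it reaches from about 0.325 to 0.875 m from the base axis. Payload 4.4 kg.
Tool frame: the origin (TCP) lies midway between the tips of the shut fingers; the grasp point (between the pads) lies 19 mm behind it; z points along the fingers, y is the line along which they close (so a half turn about z gives the same grasp; the last joint's range is limited). The gripper opens to 85 mm and grips with 20 to 120 N. Pads are 22 mm wide; open, the fingers measure 114 mm over their backs; the gripper's body (76 mm by 85 mm) begins 54 mm behind the grasp point. The pads swing forward as they close: fully open they stand 13 mm farther back than shut.
Start: joints at [1.145, 0.207, 1.542, -0, 1.393, -0.15], TCP at [0.157, 0.553, 0.231] pointing down, gripper open.
Joint ranges: [-2.73, 2.73], [-0.86, 2.22], [0.23, 2.46], [-1.11, 4.25], [0.08, 2.63], [-2.82, 2.82]. Speed limits (rad/s): [2.79, 2.79, 3.14, 3.14, 3.14, 3.14].

### API

Orientations are given as a rotation vector (axis times angle).
In Python, from cell import bot gives the robot as it stands. The module is installed in compiled form; this text tells all that it offers.
- The arm moves only by the tool jog_arm, never from a script. Its argument "motion" is a list of rows, each a list of 7 numbers: the shift along the tool's x, y, z scaled (see below), then the turn, a rotation vector about the tool's x, y, z scaled (see below), then the opening, from 0 (shut) to 1 (fully open). A call has 1 to 12 rows; each row shifts and turns the commanded pose from where the row before left it, along the tool's axes as they then stand; what a row does not reach is not made up. The controller multiplies each number of a shift by 150 mm and each number of a turn by 120 degrees. A row lasts 1/10 s, in which the tool goes at most 50 mm and 8.59 degrees, less where a joint would pass 70% of its speed; a pose out of reach is approached as far as the arm can. A call with a number of a shift or a turn outside -1 to 1 is refused whole. A call with a gripper value outside its range is refused whole. The fingers move at their own pace and stop on an object; "grip_force" is the grip in N (left out, the last holds). Time passes only in rows, so rows that do not move let the fingers close. It gives the time, the measured TCP pose, the force, the opening and the grip force at its end, in the units of the state.
- bot.observe(): the state, without advancing time (a new reading comes with each control period).
- bot.get_image(name): name is "scene" or "top"; returns a dict with "pixels" (480x640x3 uint8, blue, green, red), "depth" (480x640 float32, m along the optical axis (not along the pixel's ray), 0 where there is no reading), "K" (3x3 intrinsics, pixels), "k1" (the pictures are not rectified: a ray, as slopes to the right and down, at radius r is drawn at 1 + k1 r^2 times it, then the intrinsics apply), "cam_to_world" (4x4, takes a point from camera to world coordinates). Camera axes: x right, y up, looking along -z (the intrinsics and any distortion apply to the point x, -y, -z); pixel columns grow to the right and rows downward; lengths in m; the calibration is good to about 2 mm. A picture is of the moment at which its call begins.
- bot.hand_in(): hands the job in; it is judged then, once.
Trained networks look in the newest picture that a camera, given by its name, has taken for a name from the list of things; names that differ only in an ending like _2 or _b are one class to them, and where a whole thing is asked for, a point or a joint stands for the part that bears it (a point fixed in the world has none). Each returns a list of dicts, best first, with "confidence" (0 to 1); they miss things now and then, are a little off and sometimes report something else, mostly with a low value. They report only what shows in the picture. A call takes as long as a camera call.
- bot.look_for(name, camera): "position" ([x, y, z] in m, in the coordinates of the camera as it stood for that picture, good to about 4 mm: the middle of the surface that is visible of it).
The state is a dict: "t": time; "q": joint angles; "qvel": joint speeds; "joint_efforts": joint torques, N m; "eef_pos": TCP position; "orientation": TCP orientation; "force": force on the tool from outside, world axes, zero at the start; "moment": the same for the moment, N m; "gripper_width": finger opening in m; "grip_force": force on a finger pad.
Only numpy, scipy, OpenCV 4.12 (cv2) and the standard library are available. Lean on these libraries where they do the work, as an engineer would, in place of code of your own. Each camera call takes 0.05 s, during which the arm holds its last target. There are 200 camera calls.

## Working session

There is one attempt and no reset: what is moved stays moved. The work goes in short steps, Python scripts to look and compute and a tool call to move; the robot and the scene stay as the last step left them, time stands still between calls to the robot, and variables do not carry over. Pictures are saved under pics/ and viewed, at most 10 in all, crops included, and the job is handed in when it is done.

Besides the shell and the picture viewer there is one more tool, called by a JSON object that holds its "op" and its "data". jog_arm: Moves the arm, as the interface text tells. Its arguments: {"type":"object","properties":{"motion":{"type":"array","items":{"type":"array","items":{"type":"number","minimum":-1,"maximum":1}}},"grip_force":{"type":"number"}},"required":["motion"]}

```bash
mkdir -p pics; cat > h.py <<'E'
import numpy as np, cv2
from cell import bot
from scipy.spatial.transform import Rotation as R
def cloud(im):
    d=im["depth"];K=im["K"];k1=im["k1"]
    v,u=np.mgrid[0:480,0:640]
    p=np.stack([u,v],-1).reshape(-1,1,2).astype(np.float64)
    n=cv2.undistortPoints(p,K,np.array([k1,0,0,0,0.])).reshape(480,640,2)
    c=np.stack([n[...,0]*d,-n[...,1]*d,-d,np.ones_like(d)],-1)
    w=c@im["cam_to_world"].T
    w=w[...,:3]; w[d==0]=np.nan
    return w
def look(n,cam,im):
    return [(np.round((im["cam_to_world"]@np.r_[r["position"],1])[:3],4),round(r["confidence"],2)) for r in bot.look_for(n,cam)]
E
python3 - <<'E'
from h import *
s=bot.observe();print(s)
for c in("scene","top"):
    im=bot.get_image(c);cv2.imwrite(f"pics/{c}0.png",im["pixels"]);np.savez(f"{c}0.npz",**im)
    print(c,im["cam_to_world"].round(3).tolist(),im["K"].round(1).tolist(),im["k1"])
    for n in("tub_1","stop","catch","can","brush","tape","lane"):
        print(n,look(n,c,im))
E
```

```text
{'t': 0.0, 'q': array([ 1.14449197e+00,  2.07464364e-01,  1.54296979e+00, -2.72134863e-05,
        1.39351445e+00, -1.50483624e-01]), 'qvel': array([-3.03006345e-04,  8.90043095e-04,  3.72355039e-05,  5.87216014e-04,
       -9.49660671e-04,  8.81101777e-04]), 'joint_efforts': array([ 8.64811864e-05, -3.83032358e+01, -2.91596299e+01, -5.02767296e-05,
        1.04816424e-02,  1.85190214e-05]), 'eef_pos': array([0.15628128, 0.55255339, 0.23009308]), 'orientation': array([-0.43178974, -3.11112535,  0.00355912]), 'force': array([0.30155678, 0.48820822, 0.30423517]), 'moment': array([ 0.01493612,  0.0302957 , -0.03010661]), 'grip_force': 0.0, 'gripper_width': 0.0854990668475739}
scene [[0.814, -0.498, 0.299, 0.835], [0.581, 0.693, -0.427, -0.58], [0.006, 0.521, 0.853, 1.15], [0.0, 0.0, 0.0, 1.0]] [[595.4, 0.0, 315.9], [0.0, 595.4, 239.2], [0.0, 0.0, 1.0]] 0.04416263734751927
tub_1 [(array([ 0.5067, -0.053 ,  0.1184]), 0.86), (array([ 0.4621, -0.0425,  0.1061]), 0.7), (array([ 0.5604, -0.0652,  0.1276]), 0.62)]
stop []
catch [(array([ 0.5941, -0.0669,  0.0831]), 0.48)]
can [(array([0.659 , 0.3346, 0.074 ]), 0.87)]
brush [(array([ 0.6567, -0.347 ,  0.0167]), 0.73), (array([ 0.5049, -0.0562,  0.1172]), 0.35)]
tape [(array([ 0.2958, -0.4105,  0.0206]), 0.68)]
lane [(array([ 0.6103, -0.0715,  0.0851]), 0.9)]
top [[0.01, 0.997, -0.08, 0.372], [-1.0, 0.011, 0.011, -0.02], [0.012, 0.08, 0.997, 1.484], [0.0, 0.0, 0.0, 1.0]] [[565.4, 0.0, 312.6], [0.0, 565.4, 245.0], [0.0, 0.0, 1.0]] -0.03449704266275814
tub_1 [(array([ 0.4583, -0.0277,  0.1077]), 0.75), (array([ 0.5077, -0.0436,  0.1185]), 0.59)]
stop [(array([ 0.4962, -0.2837,  0.0072]), 0.5)]
catch [(array([ 0.5989, -0.0661,  0.0884]), 0.6)]
can [(array([0.6518, 0.3483, 0.0852]), 0.62)]
brush [(array([ 0.6507, -0.3422,  0.0164]), 0.63), (array([ 0.5492, -0.0524,  0.1327]), 0.49)]
tape [(array([ 0.2954, -0.4076,  0.0274]), 0.93)]
lane [(array([ 0.5986, -0.065 ,  0.0899]), 0.94)]
```

View pics/scene0.png

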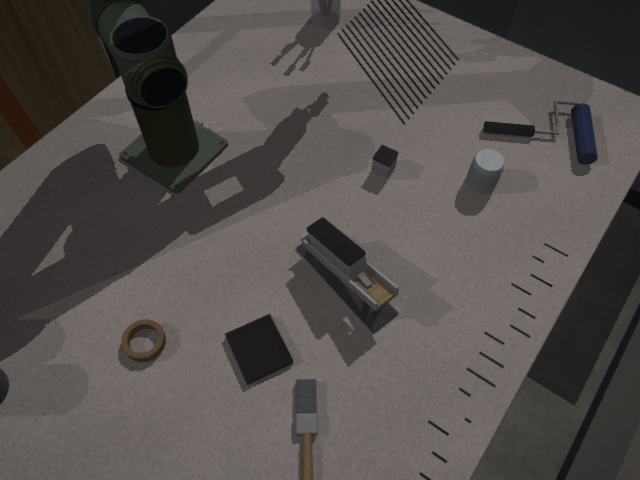

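View pics/top0.png

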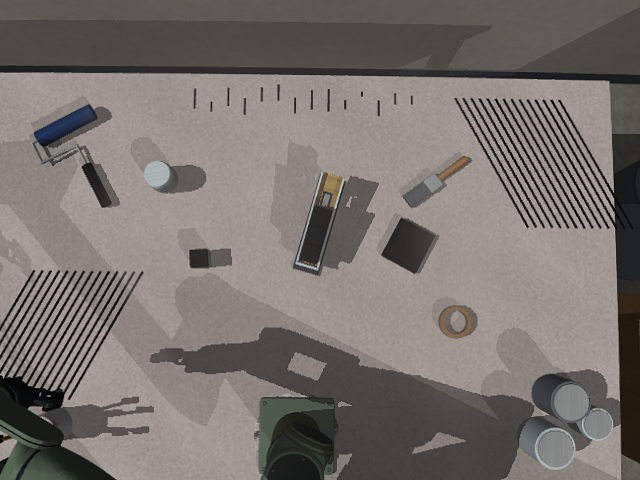

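The scene shows the lane with three black-lidded tubs: low end at about (305,240) in the scene picture and (307,268) in the top one, high end with the catch at (385,295) and (332,178). The new tub is at (200,258) in the top picture, the tray at (410,245). The can, brush and tape are all clear of the paths.

```bash
python3 - <<'E'
from h import *
for c in("scene","top"):
    im=dict(np.load(f"{c}0.npz"));w=cloud(im);g=im["pixels"].max(2)
    def sel(x0,x1,y0,y1,z0,z1,dark=True):
        m=(w[...,0]>x0)&(w[...,0]<x1)&(w[...,1]>y0)&(w[...,1]<y1)&(w[...,2]>z0)&(w[...,2]<z1)
        if dark:m&=g<60
        return w[m]
    def rect(p,n,s):
        r=cv2.minAreaRect((p[:,:2]*1000).astype(np.float32));print(c,n,"n",len(p),"rect",np.round(r[0],1),np.round(r[1],1),round(r[2],1),"z",np.round(np.nanpercentile(p[:,2],[5,50,95]),4))
    p=sel(.38,.62,-.14,.03,.09,.16); rect(p,"lids",0)
    A=np.c_[p[:,:2],np.ones(len(p))];co=np.linalg.lstsq(A,p[:,2],rcond=None)[0]
    for _ in range(5):
        r=np.abs(A@co-p[:,2]);k=r<.004;co=np.linalg.lstsq(A[k],p[k,2],rcond=None)[0]
    print(" plane",co.round(4),"tilt",np.arctan(np.hypot(*co[:2])).round(4),"az",np.degrees(np.arctan2(co[1],co[0])).round(2),k.sum())
    rect(p[k],"lids in",0)
    p=sel(.33,.50,.1,.28,.052,.07);rect(p,"newlid",0)
    p=sel(.38,.6,-.4,-.18,-.01,.03);rect(p,"tray",0)
    # rails/lane all
    p=sel(.35,.72,-.16,.04,.03,.16,False);rect(p,"lane all",0)
    p=sel(.35,.5,.1,.3,-.005,.005,False);print(" table z",np.median(p[:,2]))
E
```

```text
scene lids n 1442 rect [519.6 -46.3] [ 50.  164.8] 74.9 z [0.0994 0.1183 0.1335]
 plane [ 0.2339 -0.0562 -0.0015] tilt 0.236 az -13.51 1105
scene lids in n 1105 rect [505.  -43.5] [ 47.4 135.1] 74.2 z [0.1048 0.1197 0.1335]
scene newlid n 326 rect [451.4 251.3] [46.5 52. ] 6.6 z [0.0536 0.0586 0.0627]
scene tray n 2934 rect [ 512.  -296.2] [103.4 164.5] 62.3 z [-0.0006  0.004   0.0183]
scene lane all n 3781 rect [545.3 -53.8] [ 63.7 242.5] 74.4 z [0.0565 0.0958 0.1312]
 table z -0.0006365693744762035
top lids n 1067 rect [509.9 -41.7] [ 46.  142.5] 74.3 z [0.1045 0.1198 0.1352]
 plane [ 0.2361 -0.0594 -0.0023] tilt 0.2388 az -14.13 878
top lids in n 878 rect [505.8 -40.4] [ 45.7 133.9] 74.4 z [0.1047 0.1194 0.1346]
top newlid n 312 rect [450.1 252.9] [45.3 44.6] 3.9 z [0.0541 0.0596 0.0648]
top tray n 1463 rect [ 493.2 -285.3] [ 99.9 115.4] 61.8 z [-0.0012  0.0039  0.0181]
top lane all n 2242 rect [545.5 -51.4] [ 60.  239.5] 74.3 z [0.0588 0.1028 0.1329]
 table z -8.819094365919433e-05
```

```bash
cat >> h.py <<'E'
a=np.radians(-15.6);t=.24
X=np.array([np.cos(a)*np.cos(t),np.sin(a)*np.cos(t),np.sin(t)]);Z=np.array([-np.cos(a)*np.sin(t),-np.sin(a)*np.sin(t),np.cos(t)]);Y=np.cross(Z,X)
O=np.array([.4545,-.0278,.045]); L=np.c_[X,Y,Z]
def lane(x,y,z): return O+L@np.array([x,y,z])
RL=np.c_[-X,Y,-Z]                      # tool in lane
def down(az): 
    az=np.radians(az);x=np.array([np.cos(az),np.sin(az),0]);z=np.array([0,0,-1.]);return np.c_[x,np.cross(z,x),z]
def go(s,P,Rt,name="",p0=None,R0=None):
    "turn first, then shift; prints totals in move units"
    R0=R.from_rotvec(s["orientation"]).as_matrix() if R0 is None else R0
    p0=s["eef_pos"] if p0 is None else p0
    print(name,"turn",(R.from_matrix(R0.T@Rt).as_rotvec()/np.radians(120)).round(4),"shift",(Rt.T@(P-p0)/.15).round(4))
    return P,Rt
def st(s): 
    print("t",round(s["t"],2),"pos",s["eef_pos"].round(4),"lane",(L.T@(s["eef_pos"]-O)).round(4),"F",s["force"].round(1),"Flane",(L.T@s["force"]).round(1),"w",round(s["gripper_width"],4),"g",round(s["grip_force"],1),"q",s["q"].round(2))
E
python3 - <<'E'
from h import *
s=bot.observe();st(s)
P,Rt=go(s,lane(.023,0,.095),RL,"hover")
go(s,lane(.023,0,.018),RL,"down",P,Rt)
E
```

```text
t 0.8 pos [0.1566 0.5533 0.2313] lane [-0.3862  0.4796  0.2863] F [0.2 0.1 0.3] Flane [0.2 0.2 0.2] w 0.0855 g 0.0 q [ 1.14  0.21  1.54 -0.    1.39 -0.15]
hover turn [-0.0002 -0.1146 -0.0017] shift [-2.728  -3.1972  1.2755]
down turn [0. 0. 0.] shift [ 0.     -0.      0.5133]
```

{"op": "jog_arm", "data": {"motion": [[0,0,0,0,-0.0573,0,1],[0,0,0,0,-0.0573,0,1],[-0.195,-0.23,0.05,0,0,0,1],[-0.195,-0.23,0.05,0,0,0,1],[-0.195,-0.23,0.05,0,0,0,1],[-0.195,-0.23,0.05,0,0,0,1],[-0.195,-0.23,0.05,0,0,0,1],[-0.195,-0.23,0.05,0,0,0,1],[-0.195,-0.23,0.05,0,0,0,1],[-0.195,-0.23,0.1,0,0,0,1],[-0.195,-0.23,0.1,0,0,0,1],[-0.195,-0.23,0.1,0,0,0,1]]}}

```text
t: 2.0
eef_pos: [0.359, 0.1361, 0.2066]
orientation: [0.398, 2.874, -0.047]
force: [0.0, 0.9, -0.5]
gripper_width: 0.0855
grip_force: 0.0
```

{"op": "jog_arm", "data": {"motion": [[-0.195,-0.23,0.1,0,0,0,1],[-0.195,-0.23,0.1,0,0,0,1],[-0.195,-0.22,0.1,0,0,0,1],[-0.195,-0.2,0.1,0,0,0,1],[0,0,0,0,0,0,1],[0,0,0,0,0,0,1],[0,0,0,0,0,0,1]]}}

```text
t: 2.7
eef_pos: [0.4449, -0.0234, 0.1756]
orientation: [0.398, 2.877, -0.047]
force: [0.1, 0.8, -0.1]
gripper_width: 0.0853
grip_force: 0.0
```

```bash
python3 - <<'E'
from h import *
s=bot.observe();st(s)
P,Rt=go(s,lane(.023,0,.095),RL,"hover")
go(s,lane(.023,0,.018),RL,"down",P,Rt)
im=bot.get_image("top");cv2.imwrite("pics/a.png",im["pixels"][130:300,230:420].repeat(4,0).repeat(4,1)[:600,:760])
E
```

```text
t 2.7 pos [ 0.4449 -0.0234  0.1756] lane [0.0209 0.0017 0.1293] F [ 0.1  0.8 -0.1] Flane [-0.1  0.8 -0.1] w 0.0853 g 0.0 q [-0.24 -0.18  2.07 -0.01  1.01 -1.53]
hover turn [-0.0002 -0.0003 -0.0013] shift [-0.0142 -0.0113  0.2287]
down turn [0. 0. 0.] shift [ 0.     -0.      0.5133]
```

{"op": "jog_arm", "data": {"motion": [[-0.014,-0.011,0.15,0,0,0,1],[0,0,0.15,0,0,0,1],[0,0,0.14,0,0,0,1],[0,0,0.1,0,0,0,1],[0,0,0.1,0,0,0,1],[0,0,0.07,0,0,0,1],[0,0,0.03,0,0,0,1],[0,0,0,0,0,0,1],[0,0,0,0,0,0,1]]}}

```text
t: 3.65
eef_pos: [0.4728, -0.0333, 0.069]
orientation: [0.398, 2.875, -0.048]
force: [0.6, 0.1, -0.7]
gripper_width: 0.0853
grip_force: 0.0
```

```bash
python3 - <<'E'
from h import *
s=bot.observe();st(s)
im=bot.get_image("scene");cv2.imwrite("pics/a.png",cv2.resize(im["pixels"][180:340,250:430],None,fx=3.5,fy=3.5))
E
```

```text
t 3.65 pos [ 0.4728 -0.0333  0.069 ] lane [ 0.0242 -0.0004  0.0187] F [ 0.6  0.1 -0.7] Flane [ 0.4  0.3 -0.8] w 0.0853 g 0.0 q [-0.25  0.07  2.1  -0.01  0.73 -1.54]
```

View pics/a.png

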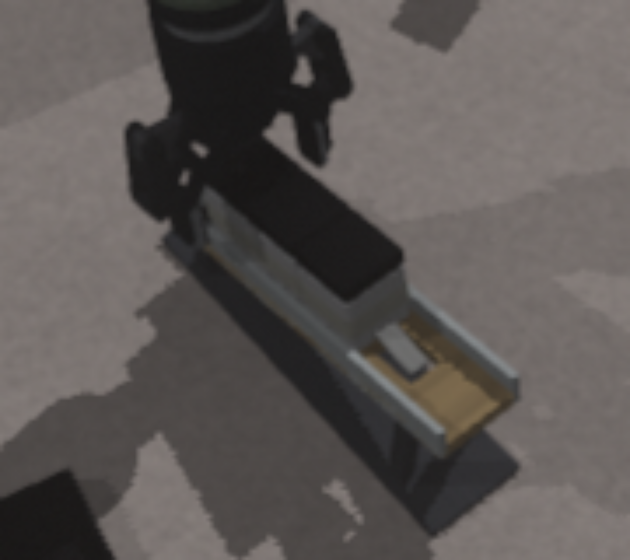

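The open fingers straddle the front tub (crop pixels 150–320, 130–210), and the catch is up behind the third tub. I'll close the fingers now.

{"op": "jog_arm", "data": {"motion": [[0,0,0,0,0,0,0.45],[0,0,0,0,0,0,0.45],[0,0,0,0,0,0,0.45],[0,0,0,0,0,0,0.3],[0,0,0,0,0,0,0.3],[0,0,0,0,0,0,0.3],[0,0,0,0,0,0,0.3],[0,0,0,0,0,0,0.3]], "grip_force": 40}}

```text
t: 4.5
eef_pos: [0.4727, -0.0336, 0.0689]
orientation: [0.399, 2.875, -0.048]
force: [-2.0, 1.0, 6.2]
gripper_width: 0.0457
grip_force: 42.0
```

```bash
python3 - <<'E'
from h import *
st(bot.observe())
E
```

```text
t 4.5 pos [ 0.4727 -0.0336  0.0689] lane [ 0.0242 -0.0007  0.0186] F [-2.   1.   6.2] Flane [-0.6  0.4  6.6] w 0.0457 g 42.0 q [-0.25  0.07  2.1  -0.01  0.73 -1.54]
```

{"op": "jog_arm", "data": {"motion": [[0.01,0,-0.002,0,0,0,0.3],[0.01,0,0,0,0,0,0.3],[0.01,0,0,0,0,0,0.3],[0,0,0,0,0,0,0.3],[0,0,0,0,0,0,0.3]]}}

```text
t: 5.0
eef_pos: [0.47, -0.0329, 0.0685]
orientation: [0.399, 2.871, -0.049]
force: [5.8, -1.1, -2.9]
gripper_width: 0.0459
grip_force: 41.4
```

```bash
python3 - <<'E'
from h import *
st(bot.observe())
E
```

```text
t 5.0 pos [ 0.47   -0.0329  0.0685] lane [ 0.0214 -0.0007  0.0189] F [ 5.8 -1.1 -2.9] Flane [ 5.   0.5 -4.2] w 0.0459 g 41.4 q [-0.25  0.07  2.11 -0.01  0.72 -1.54]
```

{"op": "jog_arm", "data": {"motion": [[0.009,0,0,0,0,0,0.3],[0.009,0,0,0,0,0,0.3],[0,0,0,0,0,0,0.3],[0,0,0,0,0,0,0.3]]}}

```text
t: 5.4
eef_pos: [0.4682, -0.0324, 0.0682]
orientation: [0.398, 2.87, -0.049]
force: [6.1, -0.7, -2.2]
gripper_width: 0.0457
grip_force: 41.5
```

```bash
python3 - <<'E'
from h import *
st(bot.observe())
E
```

```text
t 5.4 pos [ 0.4682 -0.0324  0.0682] lane [ 0.0196 -0.0008  0.0191] F [ 6.1 -0.7 -2.2] Flane [ 5.4  1.  -3.5] w 0.0457 g 41.5 q [-0.25  0.06  2.12 -0.01  0.72 -1.54]
```

{"op": "jog_arm", "data": {"motion": [[0,0,-0.015,0,0,0,0.3],[0,0,-0.03,0,0,0,0.3],[0,0,-0.03,0,0,0,0.3],[0,0,-0.04,0,0,0,0.3],[0,0,-0.05,0,0,0,0.3],[0,0,-0.06,0,0,0,0.3],[0,0,-0.07,0,0,0,0.3],[0,0,-0.08,0,0,0,0.3],[0,0,-0.09,0,0,0,0.3],[0,0,-0.09,0,0,0,0.3],[0,0,-0.06,0,0,0,0.3],[0,0,0,0,0,0,0.3]]}}

```text
t: 6.6
eef_pos: [0.4448, -0.0257, 0.1578]
orientation: [0.399, 2.874, -0.048]
force: [-0.1, -0.6, -0.6]
gripper_width: 0.0455
grip_force: 41.8
```

```bash
python3 - <<'E'
from h import *
s=bot.observe();st(s)
im=bot.get_image("scene");cv2.imwrite("pics/b.png",cv2.resize(im["pixels"][150:390,200:440],None,fx=2.4,fy=2.4))
D=down(164.3)
P,Rt=go(s,np.array([.494,-.285,.16]),D,"over tray")
go(s,np.array([.494,-.285,.024]),D,"tray",P,Rt)
print(s["orientation"])
E
```

```text
t 6.6 pos [ 0.4448 -0.0257  0.1578] lane [ 0.0172 -0.0005  0.1119] F [-0.1 -0.6 -0.6] Flane [-0.1 -0.7 -0.6] w 0.0455 g 41.8 q [-0.25 -0.16  2.09 -0.01  0.96 -1.54]
over tray turn [-1.000e-04  1.157e-01 -8.000e-04] shift [-0.7835 -1.5757 -0.0145]
tray turn [0. 0. 0.] shift [0.     0.     0.9067]
[ 0.39853426  2.87366474 -0.0484628 ]
```

View pics/b.png

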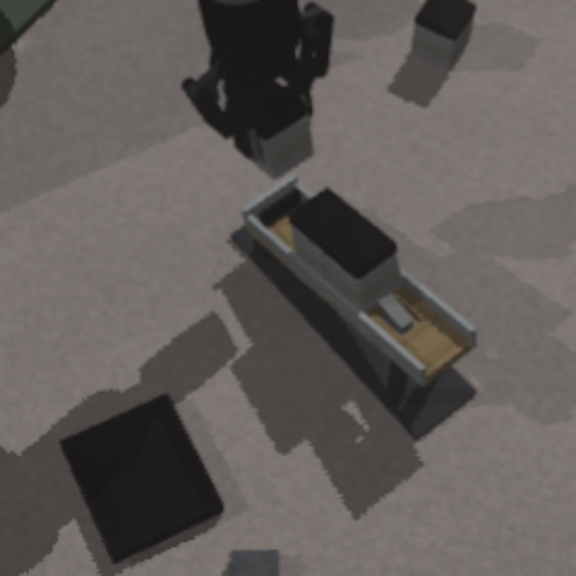

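The picture shows tub 1 in the gripper (crop 280,130), tubs 2 and 3 undisturbed in the lane, and the catch up at (395,310). The tray is at (140,475).

{"op": "jog_arm", "data": {"motion": [[0,0,0,0,0.0578,0,0.3],[0,0,0,0,0.0578,0,0.3],[0,-0.15,0,0,0,0,0.3],[0,-0.25,0,0,0,0,0.3],[-0.08,-0.25,0,0,0,0,0.3],[-0.15,-0.22,0,0,0,0,0.3],[-0.15,-0.22,0,0,0,0,0.3],[-0.15,-0.2,0,0,0,0,0.3],[-0.15,-0.18,0,0,0,0,0.3],[-0.1,-0.105,0,0,0,0,0.3],[0,0,0,0,0,0,0.3],[0,0,0,0,0,0,0.3]]}}

```text
t: 7.85
eef_pos: [0.4919, -0.2844, 0.1548]
orientation: [-0.432, -3.107, -0.003]
force: [-0.5, -0.1, -1.7]
gripper_width: 0.0456
grip_force: 42.0
```

```bash
python3 - <<'E'
from h import *
s=bot.observe();st(s)
D=down(164.3)
go(s,np.array([.494,-.285,.024]),D,"tray")
im=bot.get_image("scene");w=cloud(im);g=im["pixels"].max(2)
# tray extents away from brush: 3D points of rim
m=(w[...,0]>.40)&(w[...,0]<.58)&(w[...,1]>-.38)&(w[...,1]<-.2)&(w[...,2]>.012)&(w[...,2]<.024)&(g<70)
p=w[m];print(len(p),cv2.minAreaRect((p[:,:2]*1000).astype(np.float32)))
E
```

```text
t 7.85 pos [ 0.4919 -0.2844  0.1548] lane [ 0.1282 -0.2371  0.0817] F [-0.5 -0.1 -1.7] Flane [-0.8 -0.2 -1.5] w 0.0456 g 42.0 q [-0.68  0.27  1.63 -0.    1.25 -1.97]
tray turn [ 0.0007 -0.0023 -0.0012] shift [-0.0142  0.      0.8719]
397 ((490.3162841796875, -286.54705810546875), (99.64959716796875, 114.55290985107422), 62.08073043823242)
```

{"op": "jog_arm", "data": {"motion": [[0,0,0.1,0,-0.002,0,0.3],[0,0,0.2,0,0,0,0.3],[0,0,0.2,0,0,0,0.3],[0,0,0.15,0,0,0,0.3],[0,0,0.1,0,0,0,0.3],[0,0,0.06,0,0,0,0.3],[0,0,0.02,0,0,0,0.3],[0,0,0,0,0,0,0.3],[0,0,0,0,0,0,0.3]]}}

```text
t: 8.8
eef_pos: [0.4938, -0.2855, 0.033]
orientation: [0.431, 3.108, -0.002]
force: [0.8, -0.2, -1.5]
gripper_width: 0.0453
grip_force: 42.0
```

{"op": "jog_arm", "data": {"motion": [[0,0,0.012,0,0,0,0.3],[0,0,0.01,0,0,0,0.3],[0,0,0,0,0,0,0.3]]}}

```text
t: 9.1
eef_pos: [0.4929, -0.2849, 0.0286]
orientation: [0.432, 3.11, -0.001]
force: [-0.8, 0.0, -2.6]
gripper_width: 0.0455
grip_force: 42.0
```

{"op": "jog_arm", "data": {"motion": [[0,0,0.01,0,0,0,0.3],[0,0,0.01,0,0,0,0.3],[0,0,0.006,0,0,0,0.3],[0,0,0,0,0,0,0.3]]}}

```text
t: 9.5
eef_pos: [0.4927, -0.2847, 0.0243]
orientation: [0.432, 3.11, 0.0]
force: [0.3, 0.1, -2.0]
gripper_width: 0.0457
grip_force: 42.0
```

{"op": "jog_arm", "data": {"motion": [[0,0,0.008,0,0,0,0.3],[0,0,0,0,0,0,0.3]]}}

```text
t: 9.7
eef_pos: [0.4928, -0.2848, 0.0232]
orientation: [0.432, 3.11, -0.0]
force: [0.8, 0.3, -2.0]
gripper_width: 0.0454
grip_force: 42.0
```

{"op": "jog_arm", "data": {"motion": [[0,0,0.008,0,0,0,0.3],[0,0,0,0,0,0,0.3]]}}

```text
t: 9.9
eef_pos: [0.4931, -0.285, 0.0226]
orientation: [0.432, 3.109, -0.001]
force: [0.4, 0.8, 0.3]
gripper_width: 0.0454
grip_force: 42.3
```

{"op": "jog_arm", "data": {"motion": [[0,0,0.004,0,0,0,0.3],[0,0,0,0,0,0,0.3]]}}

```text
t: 10.1
eef_pos: [0.4932, -0.2851, 0.0226]
orientation: [0.431, 3.109, -0.001]
force: [-1.3, 1.5, 4.9]
gripper_width: 0.0455
grip_force: 42.9
```

{"op": "jog_arm", "data": {"motion": [[0,0,0,0,0,0,0.65],[0,0,0,0,0,0,0.7],[0,0,0,0,0,0,0.85],[0,0,0,0,0,0,0.9],[0,0,-0.1,0,0,0,0.9],[0,0,-0.2,0,0,0,0.9],[0,0,-0.25,0,0,0,0.9],[0,0,-0.3,0,0,0,0.9],[0,0,-0.2,0,0,0,1],[0,0,-0.1,0,0,0,1],[0,0,0,0,0,0,1]]}}

```text
t: 11.2
eef_pos: [0.4941, -0.286, 0.1975]
orientation: [0.431, 3.104, -0.006]
force: [1.2, -1.0, 0.8]
gripper_width: 0.0853
grip_force: 0.0
```

```bash
python3 - <<'E'
from h import *
s=bot.observe();st(s)
im=bot.get_image("top")
w=cloud(im);g=im["pixels"].max(2)
m=(w[...,0]>.40)&(w[...,0]<.50)&(w[...,1]>.2)&(w[...,1]<.3)&(w[...,2]>.05)&(w[...,2]<.07)&(g<70)
p=w[m];print(len(p),cv2.minAreaRect((p[:,:2]*1000).astype(np.float32)),look("tub_new","top",im))
D=down(164.3-70.3+90)
P,Rt=go(s,np.array([.4505,.252,.20]),down(184),"over new")
go(s,np.array([.4505,.252,.019]),D,"new",P,Rt)
E
```

```text
t 11.2 pos [ 0.4941 -0.286   0.1975] lane [ 0.1407 -0.238   0.1226] F [ 1.2 -1.   0.8] Flane [ 1.5 -0.6  0.4] w 0.0853 g 0.0 q [-0.68  0.22  1.6   0.    1.32 -1.97]
323 ((450.4138488769531, 252.00177001953125), (45.78650665283203, 44.163055419921875), 1.5469034910202026) [(array([0.4501, 0.2427, 0.0551]), 0.73)]
over new turn [-0.0019  0.0036 -0.165 ] shift [ 0.0395  3.5979 -0.0166]
new turn [0. 0. 0.] shift [0.     0.     1.2067]
```

{"op": "jog_arm", "data": {"motion": [[0,0,0,-0.002,0.0036,-0.055,1],[0,0,0,0,0,-0.055,1],[0,0,0,0,0,-0.055,1],[0,0.2,0,0,0,0,1],[0,0.3,0,0,0,0,1],[0,0.32,0,0,0,0,1],[0,0.32,0,0,0,0,1],[0,0.32,0,0,0,0,1],[0,0.32,0,0,0,0,1],[0,0.32,0,0,0,0,1],[0,0.32,0,0,0,0,1],[0,0.32,0,0,0,0,1]]}}

```text
t: 12.5
eef_pos: [0.4615, 0.1269, 0.1935]
orientation: [0.109, -3.13, -0.008]
force: [0.9, 0.5, 0.7]
gripper_width: 0.0857
grip_force: 0.0
```

{"op": "jog_arm", "data": {"motion": [[0,0.32,0,0,0,0,1],[0,0.3,0,0,0,0,1],[0.04,0.2,0,0,0,0,1],[0,0,0.2,0,0,0,1],[0,0,0.2,0,0,0,1],[0,0,0.1,0,0,0,1],[0,0,0,0,0,0,1],[0,0,0,0,0,0,1]]}}

```text
t: 13.3
eef_pos: [0.4477, 0.2474, 0.1203]
orientation: [0.109, -3.132, -0.006]
force: [0.5, -0.7, 0.7]
gripper_width: 0.0853
grip_force: 0.0
```

```bash
python3 - <<'E'
from h import *
s=bot.observe();st(s)
go(s,np.array([.4505,.252,.019]),down(184),"new")
E
```

```text
t 13.3 pos [0.4477 0.2474 0.1203] lane [-0.0603  0.2632  0.0923] F [ 0.5 -0.7  0.7] Flane [ 0.8 -0.5  0.5] w 0.0853 g 0.0 q [ 0.33  0.2   1.8   0.01  1.15 -1.31]
new turn [ 0.0021 -0.0038 -0.    ] shift [-0.0208  0.0295  0.6751]
```

{"op": "jog_arm", "data": {"motion": [[-0.021,0.03,0.15,0.002,-0.0038,0,1],[0,0,0.15,0,0,0,1],[0,0,0.15,0,0,0,1],[0,0,0.1,0,0,0,1],[0,0,0.08,0,0,0,1],[0,0,0.03,0,0,0,1],[0,0,0,0,0,0,1],[0,0,0,0,0,0,0.45],[0,0,0,0,0,0,0.45],[0,0,0,0,0,0,0.3],[0,0,0,0,0,0,0.3],[0,0,0,0,0,0,0.3]], "grip_force": 40}}

```text
t: 14.5
eef_pos: [0.4529, 0.2531, 0.024]
orientation: [-0.11, 3.134, 0.003]
force: [-0.8, -0.6, 5.6]
gripper_width: 0.0453
grip_force: 42.4
```

{"op": "jog_arm", "data": {"motion": [[0,0,0,0,0,0,0.3],[0,0,0,0,0,0,0.3],[0,0,0,0,0,0,0.3]]}}

```text
t: 14.8
eef_pos: [0.453, 0.2531, 0.024]
orientation: [-0.11, 3.134, 0.003]
force: [-0.7, -0.5, 6.2]
gripper_width: 0.0455
grip_force: 42.5
```

```bash
python3 - <<'E'
from h import *
s=bot.observe();st(s);print(s["orientation"])
im=bot.get_image("scene");cv2.imwrite("pics/c.png",cv2.resize(im["pixels"][100:400,200:500],None,fx=2,fy=2))
w=cloud(im);m=np.zeros((480,640))
q=(w-O)@L; g=im["pixels"].max(2)
k=(np.abs(q[...,1])<.024)&(q[...,2]>.052)&(q[...,2]<.07)&(g<60)&(q[...,0]>-.02)&(q[...,0]<.2)
print("lids lane x",np.percentile(q[k][:,0],[1,50,99]).round(4),"y",np.percentile(q[k][:,1],[1,50,99]).round(4),"z",np.median(q[k][:,2]))
E
```

```text
t 14.8 pos [0.453  0.2531 0.024 ] lane [-0.0798  0.2702 -0.0021] F [-0.7 -0.5  6.2] Flane [ 0.9 -0.7  6.2] w 0.0455 g 42.5 q [ 0.34  0.36  1.84  0.    0.94 -1.3 ]
[-1.09610412e-01  3.13394707e+00  2.92642429e-03]
lids lane x [0.0464 0.095  0.1373] y [-0.0236 -0.0024  0.0217] z 0.05954016870815786
```

View pics/c.png

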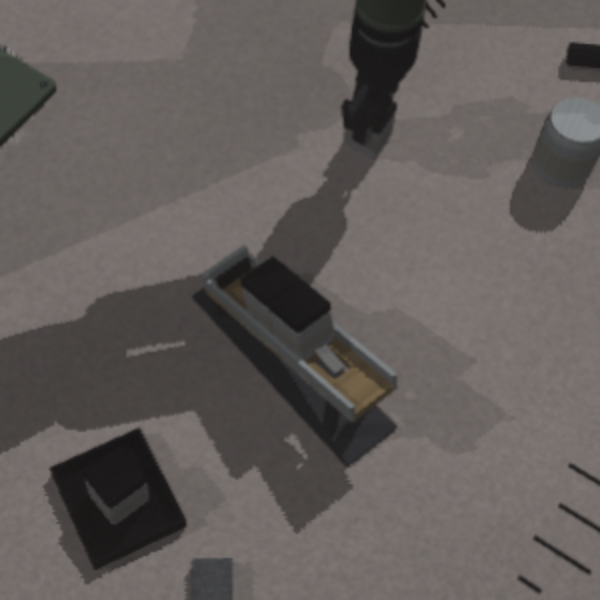

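Tub 1 stands upright in the tray (crop 118,485) and the new tub is gripped at (370,130). Tubs 2 and 3 have not moved. Next I'll lift and refine the rail line.

{"op": "jog_arm", "data": {"motion": [[0,0,-0.03,0,0,0,0.3],[0,0,-0.1,0,0,0,0.3],[0,0,-0.2,0,0,0,0.3],[0,0,-0.3,0,0,0,0.3],[0,0,-0.3,0,0,0,0.3],[0,0,-0.25,0,0,0,0.3],[0,0,-0.05,0,0,0,0.3],[0,0,0,0,0,0,0.3]]}}

```text
t: 15.65
eef_pos: [0.4517, 0.2527, 0.2084]
orientation: [-0.109, 3.134, 0.003]
force: [0.5, 0.2, -2.7]
gripper_width: 0.0451
grip_force: 41.8
```

```bash
python3 - <<'E'
from h import *
s=bot.observe();st(s)
for c in("scene","top"):
    im=bot.get_image(c);w=cloud(im);q=(w-O)@L;g=im["pixels"].astype(int)
    # colour: rails light grey (bright, low saturation); wood saturated
    sat=g.max(2)-g.min(2)
    for x0,x1 in((.14,.17),(.17,.195),(.195,.22)):
        k=(q[...,0]>x0)&(q[...,0]<x1)&(np.abs(q[...,1])<.036)&(np.abs(q[...,2]-.007)<.013)
        wood=k&(sat>30); 
        print(c,x0,"all y",np.percentile(q[k][:,1],[1,99]).round(4),"wood y",np.percentile(q[wood][:,1],[2,98]).round(4) if wood.sum()>5 else 0,wood.sum(),"z",np.median(q[wood][:,2]).round(4))
        for sg in(1,-1):
            r=k&(sat<25)&(g.max(2)>105)&(q[...,1]*sg>.015)
            print("   rail",sg,r.sum(),np.percentile(q[r][:,1],[5,50,95]).round(4) if r.sum() else "")
    k=(np.abs(q[...,1])<.026)&(q[...,2]>.052)&(q[...,2]<.07)&(g.max(2)<60)&(q[...,0]>-.02)&(q[...,0]<.2)
    r=cv2.minAreaRect((q[k][:,:2]*1000).astype(np.float32));print(c,"lids",r)
P,Rt=go(s,lane(.169,-.0005,.13),RL,"over lane")
E
```

```text
t 15.65 pos [0.4517 0.2527 0.2084] lane [-0.037   0.2694  0.1772] F [ 0.5  0.2 -2.7] Flane [-0.2  0.3 -2.8] w 0.0451 g 41.8 q [ 0.34  0.1   1.71  0.    1.32 -1.3 ]
scene 0.14 all y [-0.0316  0.0282] wood y [-0.0175  0.0143] 28 z -0.0001
   rail 1 19 [0.0255 0.0277 0.0297]
   rail -1 33 [-0.029  -0.0262 -0.0174]
scene 0.17 all y [-0.0315  0.0292] wood y [-0.0164  0.0137] 139 z -0.0002
   rail 1 23 [0.0254 0.0278 0.0299]
   rail -1 26 [-0.0292 -0.0263 -0.0178]
scene 0.195 all y [-0.0315  0.0306] wood y [-0.018   0.0141] 160 z -0.0001
   rail 1 21 [0.0266 0.029  0.0311]
   rail -1 22 [-0.029  -0.0267 -0.0198]
scene lids ((91.78546142578125, -0.9767513275146484), (47.398406982421875, 94.37396240234375), 89.255859375)
top 0.14 all y [-0.0277  0.0311] wood y [-0.0221  0.0248] 95 z 0.0
   rail 1 26 [0.0268 0.029  0.0314]
   rail -1 24 [-0.0281 -0.026  -0.0235]
top 0.17 all y [-0.0278  0.0307] wood y [-0.0218  0.0245] 179 z -0.0001
   rail 1 22 [0.0266 0.0286 0.0311]
   rail -1 20 [-0.028  -0.0255 -0.0235]
top 0.195 all y [-0.0277  0.0309] wood y [-0.0217  0.0245] 179 z 0.0002
   rail 1 20 [0.0267 0.0289 0.0314]
   rail -1 20 [-0.0279 -0.026  -0.0238]
top lids ((91.47828674316406, 1.6263904571533203), (45.85969543457031, 90.88401794433594), 89.76545715332031)
over lane turn [ 0.021  -0.1108  0.1624] shift [-1.3736 -1.7994  0.315 ]
```

{"op": "jog_arm", "data": {"motion": [[0,0,0,0.007,-0.037,0.054,0.3],[0,0,0,0.007,-0.037,0.054,0.3],[0,0,0,0.007,-0.037,0.054,0.3],[-0.1,-0.13,0.02,0,0,0,0.3],[-0.17,-0.22,0.04,0,0,0,0.3],[-0.17,-0.22,0.04,0,0,0,0.3],[-0.17,-0.22,0.04,0,0,0,0.3],[-0.17,-0.22,0.04,0,0,0,0.3],[-0.17,-0.22,0.04,0,0,0,0.3],[-0.17,-0.22,0.04,0,0,0,0.3],[-0.17,-0.22,0.04,0,0,0,0.3],[-0.08,-0.12,0.015,0,0,0,0.3]]}}

```text
t: 16.95
eef_pos: [0.5812, -0.0655, 0.2065]
orientation: [0.398, 2.884, -0.05]
force: [0.7, 0.1, -2.1]
gripper_width: 0.0454
grip_force: 41.9
```

{"op": "jog_arm", "data": {"motion": [[0,0,0,0,0,0,0.3],[0,0,0,0,0,0,0.3],[0,0,0,0,0,0,0.3]]}}

```text
t: 17.25
eef_pos: [0.5808, -0.0614, 0.2082]
orientation: [0.392, 2.883, -0.048]
force: [-0.2, 0.3, -1.5]
gripper_width: 0.0454
grip_force: 41.9
```

```bash
python3 - <<'E'
from h import *
s=bot.observe();st(s)
go(s,lane(.169,0,.06),RL,"a")
for c in("scene","top"):
    im=bot.get_image(c);w=cloud(im);q=(w-O)@L;g=im["pixels"].astype(int);h=s["eef_pos"]@Z-O@Z
    k=(np.abs(q[...,1])<.04)&(abs(q[...,0]-.167)<.05)&(q[...,2]>h-.022)&(q[...,2]<h+.03)&(g.min(2)>80)
    p=q[k];print(c,len(p),np.percentile(p,[1,50,99],axis=0).round(4) if len(p) else "")
    cv2.imwrite(f"pics/d{c}.png",cv2.resize(im["pixels"][120:320,230:430],None,fx=3,fy=3))
E
```

```text
t 17.25 pos [ 0.5808 -0.0614  0.2082] lane [0.1658 0.0016 0.1275] F [-0.2  0.3 -1.5] Flane [-0.6  0.2 -1.4] w 0.0454 g 41.9 q [-0.25  0.1   1.73 -0.01  1.08 -1.55]
a turn [-0.0003 -0.0028  0.0009] shift [-0.0217 -0.0107  0.4497]
scene 1 [[0.1846 0.02   0.107 ]
 [0.1846 0.02   0.107 ]
 [0.1846 0.02   0.107 ]]
top 0
```

View pics/dscene.png

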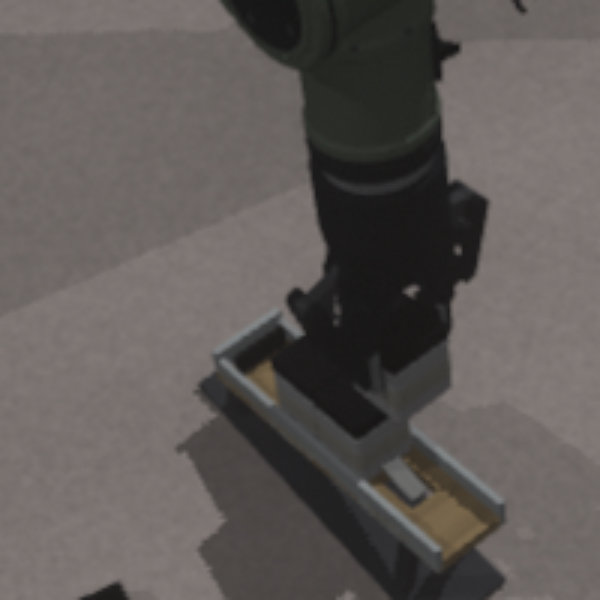

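The new tub hangs over the lane behind tub 3 (crop 415,360), square to it. I'll lower it now.

{"op": "jog_arm", "data": {"motion": [[-0.022,-0.01,0.08,0,-0.0028,0,0.3],[0,0,0.12,0,0,0,0.3],[0,0,0.12,0,0,0,0.3],[0,0,0.1,0,0,0,0.3],[0,0,0.08,0,0,0,0.3],[0,0,0.04,0,0,0,0.3],[0,0,0,0,0,0,0.3],[0,0,0,0,0,0,0.3]]}}

```text
t: 18.15
eef_pos: [0.6044, -0.0704, 0.1332]
orientation: [0.392, 2.872, -0.05]
force: [0.2, 0.5, -2.1]
gripper_width: 0.0449
grip_force: 42.0
```

```bash
python3 - <<'E'
from h import *
s=bot.observe();st(s)
go(s,lane(.169,0,.03),RL,"a")
for c in("scene","top"):
    im=bot.get_image(c);w=cloud(im);q=(w-O)@L;g=im["pixels"].astype(int)
    k=(np.abs(q[...,1])<.024)&(q[...,2]>.052)&(q[...,2]<.07)&(g.max(2)<60)&(q[...,0]>.03)&(q[...,0]<.15)
    r=cv2.minAreaRect((q[k][:,:2]*1000).astype(np.float32));print(c,"lids",r)
E
```

```text
t 18.15 pos [ 0.6044 -0.0704  0.1332] lane [ 0.1723 -0.0007  0.0486] F [ 0.2  0.5 -2.1] Flane [-0.4  0.5 -2.1] w 0.0449 g 42.0 q [-0.26  0.23  1.75 -0.01  0.91 -1.55]
a turn [-0.0005  0.0026  0.0005] shift [0.022  0.0049 0.1243]
scene lids ((86.88583374023438, -0.7634792327880859), (46.23459243774414, 87.7154769897461), 89.67853546142578)
top lids ((69.39035034179688, 1.407064437866211), (44.639949798583984, 45.54802703857422), 1.3824775218963623)
```

{"op": "jog_arm", "data": {"motion": [[0.01,0.004,0.03,0,0.0026,0,0.3],[0,0,0.03,0,0,0,0.3],[0,0,0.03,0,0,0,0.3],[0,0,0.02,0,0,0,0.3],[0,0,0,0,0,0,0.3]]}}

```text
t: 18.75
eef_pos: [0.6062, -0.0704, 0.1156]
orientation: [0.393, 2.879, -0.049]
force: [-0.5, 1.1, -2.2]
gripper_width: 0.045
grip_force: 42.1
```

{"op": "jog_arm", "data": {"motion": [[0,0,0.01,0,0,0,0.3],[0,0,0.01,0,0,0,0.3],[0,0,0,0,0,0,0.3]]}}

```text
t: 19.05
eef_pos: [0.6073, -0.0707, 0.1135]
orientation: [0.393, 2.878, -0.049]
force: [0.0, 1.0, -1.7]
gripper_width: 0.0455
grip_force: 42.1
```

```bash
python3 - <<'E'
from h import *
s=bot.observe();st(s)
E
```

```text
t 19.05 pos [ 0.6073 -0.0707  0.1135] lane [ 0.1704 -0.0002  0.0288] F [ 0.   1.  -1.7] Flane [-0.6  0.9 -1.6] w 0.0455 g 42.1 q [-0.25  0.27  1.75 -0.01  0.88 -1.55]
```

Inside the rails with no side force. I'll lower it the last 5 mm.

{"op": "jog_arm", "data": {"motion": [[0,0,0.01,0,0,0,0.3],[0,0,0.008,0,0,0,0.3],[0,0,0,0,0,0,0.3]]}}

```text
t: 19.35
eef_pos: [0.6078, -0.0708, 0.1106]
orientation: [0.393, 2.878, -0.049]
force: [-0.2, 0.4, -2.0]
gripper_width: 0.0458
grip_force: 42.1
```

{"op": "jog_arm", "data": {"motion": [[0,0,0.007,0,0,0,0.3],[0,0,0,0,0,0,0.3]]}}

```text
t: 19.55
eef_pos: [0.6079, -0.0709, 0.1095]
orientation: [0.393, 2.878, -0.049]
force: [-0.6, -0.0, -2.3]
gripper_width: 0.0455
grip_force: 42.1
```

{"op": "jog_arm", "data": {"motion": [[0,0,0.006,0,0,0,0.3],[0,0,0,0,0,0,0.3]]}}

```text
t: 19.75
eef_pos: [0.6082, -0.0709, 0.1091]
orientation: [0.393, 2.878, -0.049]
force: [-1.2, -0.8, -0.4]
gripper_width: 0.0457
grip_force: 42.1
```

```bash
python3 - <<'E'
from h import *
s=bot.observe();st(s)
E
```

```text
t 19.75 pos [ 0.6082 -0.0709  0.1091] lane [ 0.1703 -0.0002  0.0243] F [-1.2 -0.8 -0.4] Flane [-1.  -1.  -0.1] w 0.0457 g 42.1 q [-0.25  0.28  1.75 -0.01  0.88 -1.55]
```

{"op": "jog_arm", "data": {"motion": [[0,0,0.004,0,0,0,0.3],[0,0,0,0,0,0,0.62],[0,0,0,0,0,0,0.7],[0,0,0,0,0,0,0.85],[0,0,0,0,0,0,0.85],[0,0,-0.07,0,0,0,0.85],[0,0,-0.12,0,0,0,0.85],[0,0,-0.15,0,0,0,0.85],[0,0,-0.12,0,0,0,0.85],[0,0,-0.06,0,0,0,0.5],[0,0,0,0,0,0,0],[0,0,0,0,0,0,0]]}}

```text
t: 20.95
eef_pos: [0.5903, -0.0659, 0.1838]
orientation: [0.393, 2.878, -0.049]
force: [0.4, 0.3, 0.5]
gripper_width: 0.0296
grip_force: 0.0
```

```bash
python3 - <<'E'
from h import *
s=bot.observe();st(s)
go(s,lane(.212,0,.09),RL,"a")
im=bot.get_image("scene");cv2.imwrite("pics/e.png",cv2.resize(im["pixels"][140:340,230:430],None,fx=3,fy=3))
w=cloud(im);q=(w-O)@L;g=im["pixels"].astype(int)
k=(np.abs(q[...,1])<.024)&(q[...,2]>.052)&(q[...,2]<.07)&(g.max(2)<60)&(q[...,0]>.03)&(q[...,0]<.23)
print(np.percentile(q[k],[1,50,99],axis=0).round(4))
E
```

```text
t 20.95 pos [ 0.5903 -0.0659  0.1838] lane [ 1.700e-01 -1.000e-04  1.013e-01] F [0.4 0.3 0.5] Flane [0.4 0.3 0.4] w 0.0296 g 0.0 q [-0.25  0.15  1.73 -0.01  1.02 -1.55]
a turn [-0.0006 -0.0006  0.0005] shift [-0.28    0.0009  0.0755]
[[ 0.0471 -0.0238  0.0525]
 [ 0.1467 -0.0096  0.0593]
 [ 0.1897  0.0203  0.0635]]
```

View pics/e.png

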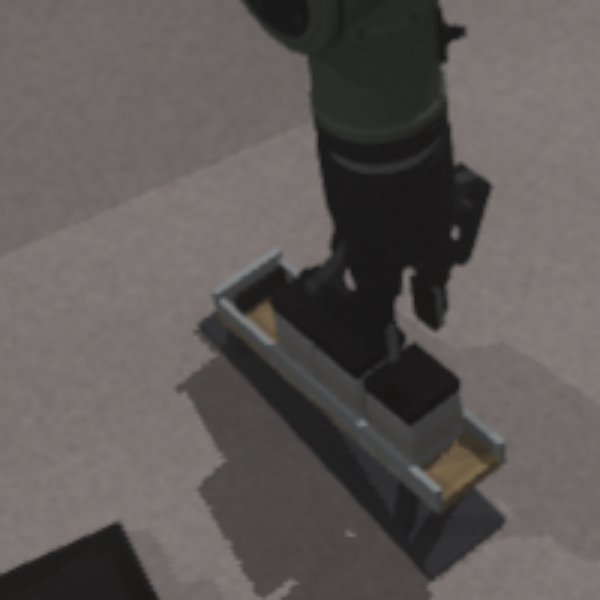

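The new tub stands in the lane right behind the row (crop 415,400). Next I'll put the shut fingers down behind it.

{"op": "jog_arm", "data": {"motion": [[-0.1,0,0,0,0,0,0],[-0.1,0,0,0,0,0,0],[-0.1,0,0,0,0,0,0],[0,0,0,0,0,0,0],[0,0,0.1,0,0,0,0],[0,0,0.12,0,0,0,0],[0,0,0.12,0,0,0,0],[0,0,0.1,0,0,0,0],[0,0,0.06,0,0,0,0],[0,0,0.03,0,0,0,0],[0,0,0,0,0,0,0],[0,0,0,0,0,0,0]]}}

```text
t: 22.2
eef_pos: [0.6513, -0.0829, 0.1182]
orientation: [0.393, 2.877, -0.049]
force: [0.2, 0.6, 0.5]
gripper_width: 0.0001
grip_force: 0.0
```

```bash
python3 - <<'E'
from h import *
s=bot.observe();st(s);print(s["orientation"])
E
```

```text
t 22.2 pos [ 0.6513 -0.0829  0.1182] lane [ 2.159e-01 -1.000e-04  2.260e-02] F [0.2 0.6 0.5] Flane [0.1 0.6 0.4] w 0.0001 g 0.0 q [-0.26  0.35  1.63 -0.01  0.92 -1.55]
[ 0.39272937  2.87654281 -0.04936498]
```

{"op": "jog_arm", "data": {"motion": [[0.03,0,0,0,0,0,0],[0.03,0,0,0,0,0,0],[0.015,0,0,0,0,0,0],[0.015,0,0,0,0,0,0],[0.015,0,0,0,0,0,0],[0.015,0,0,0,0,0,0],[0.015,0,0,0,0,0,0],[0.015,0,0,0,0,0,0]]}}

```text
t: 23.0
eef_pos: [0.6301, -0.0771, 0.1126]
orientation: [0.393, 2.876, -0.049]
force: [1.8, -1.0, 1.1]
gripper_width: -0.0002
grip_force: 0.8
```

```bash
python3 - <<'E'
from h import *
s=bot.observe();st(s)
E
```

```text
t 23.0 pos [ 0.6301 -0.0771  0.1126] lane [ 0.1932 -0.0002  0.0223] F [ 1.8 -1.   1.1] Flane [ 2.2 -0.5  0.6] w -0.0002 g 0.8 q [-0.26  0.31  1.69 -0.01  0.9  -1.55]
```

{"op": "jog_arm", "data": {"motion": [[0.02,0,0,0,0,0,0],[0.02,0,0,0,0,0,0],[0.02,0,0,0,0,0,0],[0.02,0,0,0,0,0,0],[0.02,0,0,0,0,0,0],[0.02,0,0,0,0,0,0],[0.02,0,0,0,0,0,0],[0.02,0,0,0,0,0,0],[0.02,0,0,0,0,0,0],[0.02,0,0,0,0,0,0],[0.02,0,0,0,0,0,0],[0,0,0,0,0,0,0]]}}

```text
t: 24.2
eef_pos: [0.5981, -0.0681, 0.104]
orientation: [0.393, 2.879, -0.049]
force: [1.5, -0.7, 2.8]
gripper_width: -0.0003
grip_force: 1.0
```

```bash
python3 - <<'E'
from h import *
s=bot.observe();st(s)
im=bot.get_image("scene");cv2.imwrite("pics/f.png",cv2.resize(im["pixels"][140:340,230:430],None,fx=3,fy=3))
E
```

```text
t 24.2 pos [ 0.5981 -0.0681  0.104 ] lane [ 0.1589 -0.0002  0.0219] F [ 1.5 -0.7  2.8] Flane [ 2.2 -0.3  2.3] w -0.0003 g 1.0 q [-0.25  0.27  1.78 -0.01  0.86 -1.55]
```

View pics/f.png

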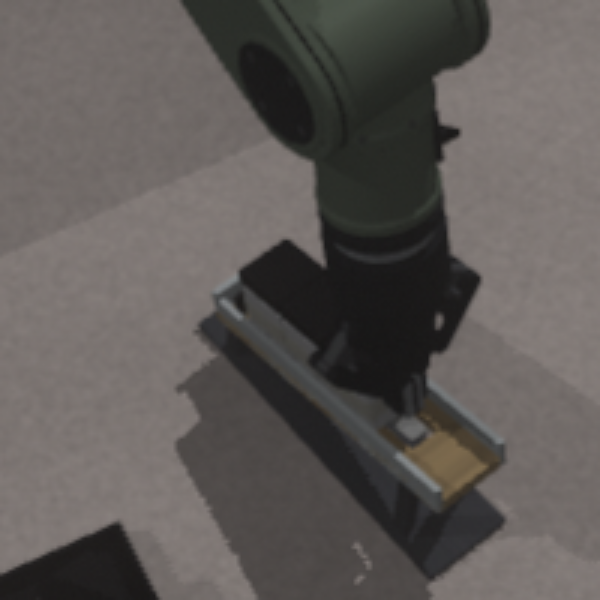

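The row slides flat, with its front now near the stop (crop 240,280). I'll do the final push in 1 mm steps.

{"op": "jog_arm", "data": {"motion": [[0.008,0,0,0,0,0,0],[0.008,0,0,0,0,0,0],[0.008,0,0,0,0,0,0],[0.008,0,0,0,0,0,0],[0.008,0,0,0,0,0,0],[0.008,0,0,0,0,0,0],[0,0,0,0,0,0,0]]}}

```text
t: 24.95
eef_pos: [0.5914, -0.0663, 0.1022]
orientation: [0.393, 2.879, -0.049]
force: [0.6, 0.1, 0.1]
gripper_width: -0.0002
grip_force: 0.5
```

```bash
python3 - <<'E'
from h import *
s=bot.observe();st(s)
E
```

```text
t 24.95 pos [ 0.5914 -0.0663  0.1022] lane [ 0.1517 -0.0002  0.0217] F [0.6 0.1 0.1] Flane [ 0.6  0.3 -0. ] w -0.0002 g 0.5 q [-0.25  0.25  1.79 -0.01  0.85 -1.55]
```

{"op": "jog_arm", "data": {"motion": [[0.007,0,0,0,0,0,0],[0.007,0,0,0,0,0,0],[0.007,0,0,0,0,0,0],[0,0,0,0,0,0,0]]}}

```text
t: 25.35
eef_pos: [0.5888, -0.0656, 0.1017]
orientation: [0.393, 2.879, -0.049]
force: [0.1, -1.0, -1.0]
gripper_width: -0.0002
grip_force: 0.3
```

```bash
python3 - <<'E'
from h import *
s=bot.observe();st(s)
E
```

```text
t 25.35 pos [ 0.5888 -0.0656  0.1017] lane [ 0.149  -0.0003  0.0219] F [ 0.1 -1.  -1. ] Flane [ 0.1 -0.9 -1. ] w -0.0002 g 0.3 q [-0.25  0.25  1.8  -0.01  0.85 -1.55]
```

{"op": "jog_arm", "data": {"motion": [[0.007,0,0,0,0,0,0],[0.007,0,0,0,0,0,0],[0.007,0,0,0,0,0,0]]}}

```text
t: 25.65
eef_pos: [0.5874, -0.0652, 0.1019]
orientation: [0.393, 2.875, -0.05]
force: [4.3, -1.1, -1.4]
gripper_width: -0.0001
grip_force: 2.1
```

```bash
python3 - <<'E'
from h import *
s=bot.observe();st(s)
im=bot.get_image("scene");w=cloud(im);q=(w-O)@L;g=im["pixels"].astype(int)
k=(np.abs(q[...,1])<.024)&(q[...,2]>.052)&(q[...,2]<.07)&(g.max(2)<60)&(q[...,0]>-.03)&(q[...,0]<.23)
print(np.percentile(q[k],[1,50,99],axis=0).round(4))
E
```

```text
t 25.65 pos [ 0.5874 -0.0652  0.1019] lane [ 0.1477 -0.0003  0.0225] F [ 4.3 -1.1 -1.4] Flane [ 4.   0.1 -2.4] w -0.0001 g 2.1 q [-0.25  0.25  1.81 -0.01  0.85 -1.55]
[[ 0.0004 -0.0239  0.0529]
 [ 0.0448 -0.0077  0.0598]
 [ 0.1592  0.0205  0.0694]]
```

{"op": "jog_arm", "data": {"motion": [[0.007,0,0,0,0,0,0],[0.007,0,0,0,0,0,0],[0,0,0,0,0,0,0]]}}

```text
t: 26.0
eef_pos: [0.5854, -0.0647, 0.1015]
orientation: [0.393, 2.875, -0.05]
force: [5.1, -1.9, -1.2]
gripper_width: 0.0001
grip_force: 2.4
```

{"op": "jog_arm", "data": {"motion": [[0.007,0,0,0,0,0,0],[0,0,0,0,0,0,0]]}}

```text
t: 26.2
eef_pos: [0.5847, -0.0645, 0.1014]
orientation: [0.393, 2.874, -0.05]
force: [5.2, -1.2, -1.0]
gripper_width: -0.0002
grip_force: 2.7
```

```bash
python3 - <<'E'
from h import *
s=bot.observe();st(s)
im=bot.get_image("scene");cv2.imwrite("pics/g.png",cv2.resize(im["pixels"][180:320,290:420],None,fx=4.2,fy=4.2,interpolation=cv2.INTER_CUBIC))
E
```

```text
t 26.2 pos [ 0.5847 -0.0645  0.1014] lane [ 0.1448 -0.0003  0.0226] F [ 5.2 -1.2 -1. ] Flane [ 5.   0.2 -2.2] w -0.0002 g 2.7 q [-0.25  0.24  1.82 -0.01  0.84 -1.55]
```

View pics/g.png

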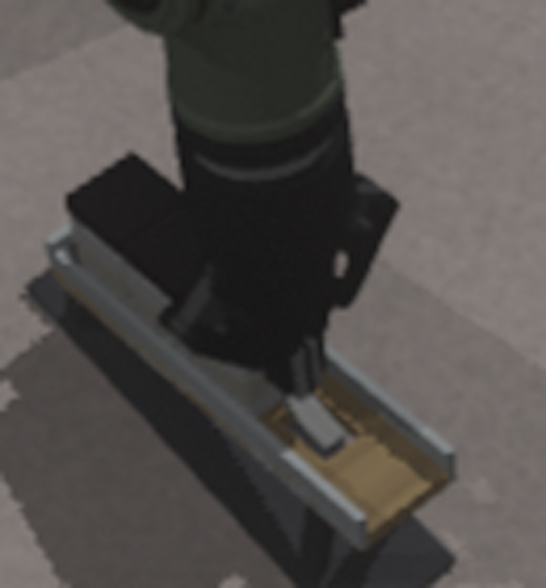

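{"op": "jog_arm", "data": {"motion": [[0.006,0,0,0,0,0,0],[0,0,0,0,0,0,0]]}}

```text
t: 26.45
eef_pos: [0.5841, -0.0643, 0.1014]
orientation: [0.393, 2.874, -0.05]
force: [6.0, -2.8, -1.1]
gripper_width: 0.0001
grip_force: 2.8
```

```bash
python3 - <<'E'
from h import *
s=bot.observe();st(s)
def prof(im,n):
    w=cloud(im);q=(w-O)@L
    for x0 in np.arange(.135,.18,.005):
        k=(q[...,0]>x0)&(q[...,0]<x0+.005)&(np.abs(q[...,1])<.006)&(q[...,2]<.018)
        print(n,round(x0,3),k.sum(),np.median(q[k][:,2]).round(4) if k.sum() else "")
prof(dict(np.load("scene0.npz")),"start"); prof(bot.get_image("scene"),"now")
E
```

```text
t 26.45 pos [ 0.5841 -0.0643  0.1014] lane [ 0.1442 -0.0003  0.0227] F [ 6.  -2.8 -1.1] Flane [ 6.  -1.  -2.6] w 0.0001 g 2.8 q [-0.25  0.24  1.82 -0.01  0.84 -1.55]
start 0.135 27 0.0096
start 0.14 15 0.0079
start 0.145 15 0.0064
start 0.15 13 0.0035
start 0.155 14 0.0026
start 0.16 22 0.0005
start 0.165 14 -0.0012
start 0.17 13 -0.0798
start 0.175 18 -0.0007
now 0.135 13 -0.0061
now 0.14 9 0.0059
now 0.145 13 0.0055
now 0.15 13 0.0052
now 0.155 18 0.0032
now 0.16 16 0.0001
now 0.165 16 -0.041
now 0.17 10 -0.0796
now 0.175 26 -0.0022
```

The catch profile has risen from floor level to nearly what it was at the start, so it has sprung up. I'll ease back slowly, rise and verify.

{"op": "jog_arm", "data": {"motion": [[-0.01,0,0,0,0,0,0],[-0.01,0,0,0,0,0,0],[-0.01,0,0,0,0,0,0],[-0.02,0,0,0,0,0,0],[-0.05,0,0,0,0,0,0],[-0.1,0,0,0,0,0,0],[-0.05,0,-0.1,0,0,0,0],[0,0,-0.3,0,0,0,0],[0,0,-0.3,0,0,0,0],[-0.1,0.25,-0.15,0,0,0,0],[0,0.3,0,0,0,0,0],[0,0.3,0,0,0,0,0]]}}

```text
t: 27.7
eef_pos: [0.6382, 0.0544, 0.2387]
orientation: [0.395, 2.874, -0.049]
force: [-0.2, -0.1, -0.1]
gripper_width: 0.0001
grip_force: 0.0
```

{"op": "jog_arm", "data": {"motion": [[0,0.3,0,0,0,0,0],[0,0.2,0,0,0,0,0],[0,0,0,0,0,0,0],[0,0,0,0,0,0,0]]}}

```text
t: 28.1
eef_pos: [0.6567, 0.1265, 0.2356]
orientation: [0.391, 2.879, -0.05]
force: [-0.3, 0.2, 0.7]
gripper_width: 0.0001
grip_force: 0.0
```

```bash
python3 - <<'E'
from h import *
s=bot.observe();st(s)
for c in("scene","top"):
    im=bot.get_image(c)
    w=cloud(im);q=(w-O)@L;g=im["pixels"].astype(int)
    for x0 in np.arange(.135,.17,.005):
        k=(q[...,0]>x0)&(q[...,0]<x0+.005)&(np.abs(q[...,1])<.006)&(q[...,2]<.018)
        print(c,round(x0,3),k.sum(),np.median(q[k][:,2]).round(4) if k.sum() else "")
    k=(np.abs(q[...,1])<.026)&(q[...,2]>.052)&(q[...,2]<.07)&(g.max(2)<60)&(q[...,0]>-.03)&(q[...,0]<.23)
    print(cv2.minAreaRect((q[k][:,:2]*1000).astype(np.float32)), "lid z by x",[np.median(q[k&(abs(q[...,0]-x)<.012)][:,2]).round(4) for x in(.023,.069,.115)])
    if c=="scene":cv2.imwrite("pics/h.png",cv2.resize(im["pixels"][120:400,210:430],None,fx=2.1,fy=2.1,interpolation=cv2.INTER_CUBIC))
E
```

```text
t 28.1 pos [0.6567 0.1265 0.2356] lane [0.1942 0.2029 0.1488] F [-0.3  0.2  0.7] Flane [-0.1  0.1  0.8] w 0.0001 g 0.0 q [ 0.1   0.27  1.47 -0.1   1.18 -1.17]
scene 0.135 23 0.0073
scene 0.14 15 0.008
scene 0.145 13 0.0062
scene 0.15 17 0.0054
scene 0.155 11 0.0023
scene 0.16 16 0.0011
scene 0.165 14 -0.0015
scene 0.17 13 -0.0781
((67.27980041503906, -1.4424552917480469), (47.901058197021484, 139.73927307128906), 89.58147430419922) lid z by x [np.float64(0.0595), np.float64(0.0596), np.float64(0.0595)]
top 0.135 11 0.0082
top 0.14 11 0.0063
top 0.145 9 0.0076
top 0.15 11 0.005
top 0.155 8 0.0036
top 0.16 16 0.0005
top 0.165 10 -0.0407
top 0.17 2 -0.0036
((66.99504852294922, 1.4787330627441406), (46.16660690307617, 136.51625061035156), 89.53663635253906) lid z by x [np.float64(0.0596), np.float64(0.0603), np.float64(0.0599)]
```

View pics/h.png

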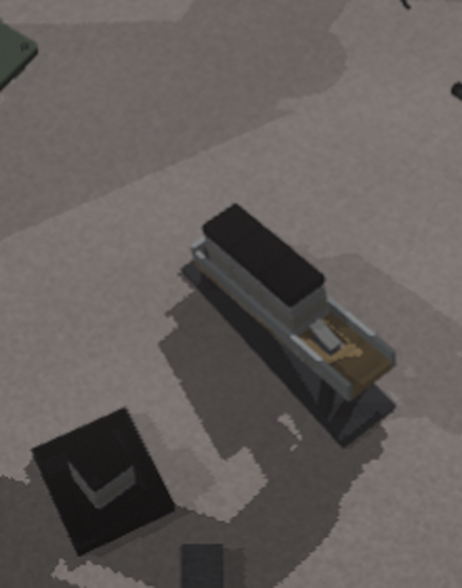

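The three tubs sit flat against the stop (crop 205–325, 205–320). The catch is up behind them at (325,335), tub 1 stands in the tray at (100,475), and the arm is clear.

```bash
python3 -c "
from cell import bot
print(bot.hand_in())"
```

```text
the job is handed in; nothing more can be done
None
```

The job is done and handed in at about 28 s. The oldest tub stands upright in the tray, the new tub is loaded, and all three sit flat against the stop with the catch up behind them; the can, brush and tape were not touched.

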